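# Magnet tin from under the stack

## Task

Slide the flat aluminium magnet tin out from under the boxes and the reel that are stacked on it, and lay it flat, lengthwise, on the floor of the wooden tray. The boxes with the reel on top must stay upright, stacked and in their place by the steel stop; they come down onto the bench by themselves as the tin leaves. Set the tin down rather than dropping it, and leave everything else alone.

Things in the scene. Friction and masses are not known exactly. Their poses are not given: they have to be found in the camera images.
- stop: Fixed plain smooth steel gantry on the bench: 114 mm wide (y), 12 mm thick (x), 45 mm high; its opening is 74 mm wide and 20 mm high from the bench up. Origin on the bench, mid-width, on its back face, which the boxes rest against. z up, x points from the stop to the stack, away from the robot: the tin comes out through the opening along -x.
- tin_center (a point): Closed flat aluminium tin, 160 x 50 x 10 mm (x, y, z), 0.1 to 0.25 kg. The point is its centre, half-way up. At the start flat on the bench, long axis along the stop's x, about 75 mm under the stack and 73 mm free in front of the stop, to grip across its 50 mm width. Clear of the stack when its centre is over 90 mm on the robot's side of the stop's back face.
- bigbox_center (a point): Closed cardboard box, 96 x 110 x 30 mm (x, y, z), about 0.1 kg, balanced across the tin, its front face 1 to 3 mm from the stop's back face. The point is its centre, half-way up. As the tin is drawn out, the box is dragged against the stop, its far edge tips down first, then it settles on the bench.
- smallbox_center (a point): Smaller closed pale paper box, 66 x 90 x 22 mm (x, y, z), about 0.06 kg, lying on the middle of the big box. The point is its centre, half-way up.
- reel_center (a point): Small reel of copper wire with black flanges, 50 mm in diameter, 60 mm high, about 0.07 kg, standing on end on the small box. The point is its centre, half-way up; z is its axis.
- tray: Fixed shallow open wooden tray, 202 x 132 x 18 mm outside (x, y, z), walls and floor 6 mm thick, so 190 x 120 mm inside, floor 6 mm above the bench, walls rising 12 mm above the floor. Origin under its centre, on the bench; z up, x along its length.
- bigreel: Large reel of copper wire with black flanges, bystander, 76 mm in diameter, 85 mm high; origin at the centre of its underside.
- mug: White ceramic mug, bystander, 80 mm in diameter, 90 mm high; origin at the centre of its underside.
- driver: Screwdriver, bystander, lying on the bench, about 200 mm long along its x.
Things that resemble listed ones, but are neither listed nor needed, are in the scene too. What is meant by the part that bears smallbox_center is not red, turquoise or yellow, and is the larger of those in its own colour.

How it is judged:
By the outcome, as a careful person would: the job done as asked, in the order asked, and still so for the second after the job is handed in, with the robot touching nothing.
It also fails if it takes over 54 s, if anything falls off the work surface, if the arm or the gripper's body presses on something with over 40 N, if the wrist force passes 120 N, or if a joint passes its speed limit or range.

## Robot

A 6-joint arm with a two-finger parallel gripper is mounted at the origin on the work surface. World frame = base frame: x ahead of the robot, y to its left, z up, the work surface at z = 0. Lengths are in mm, angles in rad, forces in N, time in s.
With the tool pointing down it reaches from about 275 to 1000 mm from the base axis. Payload 8.4 kg.
Tool frame: the origin (TCP) lies on the centre line of the jaws, within the pads' length; the fingertips stand 22 mm ahead of it and the grasp point (between the pads) lies 3 mm ahead of it; z points along the fingers, y is the direction in which the jaws open and shut (so a half turn about z gives the same grasp; the last joint's range is limited). The gripper opens to 85 mm and grips with 20 to 120 N. Pads are 22 mm wide; open, the fingers measure 114 mm over their backs; the gripper's body (76 mm by 85 mm) begins 54 mm behind the grasp point. The pads swing forward as they close: fully open they stand 13 mm farther back than shut.
Start: joints at [-1.174, 0.353, 1.633, -0, 1.155, -0.002], TCP at [242.694, -575.958, 229.381] pointing down, gripper open.
Joint ranges: [-2.63, 2.63], [-0.92, 2.1], [0.06, 2.66], [-1.3, 4.44], [0, 2.69], [-3.02, 3.02]. Speed limits (rad/s): [2.22, 2.22, 2.79, 3.14, 3.14, 3.14].

## Interface

Orientations are given as [roll, pitch, yaw] about the fixed x, y, z axes, in that order (R = Rz(yaw) Ry(pitch) Rx(roll)).
In Python, from rig import r gives the robot as it stands.
- The arm moves only by the tool carry_out, never from a script. Its argument "rows" is text: rows parted by semicolons, each of 5 numbers parted by spaces: the opening, from 0 (shut) to 1 (fully open), then the shift along the tool's x, y, z in units of 30 mm (1.0 is 30 mm), then the turn about the tool's z in units of 8 degrees (1.0 is 8 degrees). A call has 1 to 12 rows; each row shifts and turns the commanded pose from where the row before left it, along the tool's axes as they then stand; what a row does not reach is not made up. A row lasts 1/8 s, in which the tool goes at most 62.5 mm and 10.7 degrees, less where a joint would pass 70% of its speed; a pose out of reach is approached as far as the arm can. A call is refused whole if a number of a shift passes 1 or a number of a turn 1, either way. A call with a gripper value outside its range is refused whole. The fingers move at their own pace and stop on an object; "newtons" is the grip in N (left out, the last holds). Time passes only in rows, so rows that do not move let the fingers close. It gives the time, the measured TCP pose, the force and the opening at its end, in the units of the state.
- r.sense(): the state, without advancing time (a new reading comes with each control period).
- r.grab_frame(name): name is "scene" or "top" or "wrist"; returns the picture (384x512x3 uint8, blue, green, red); there is no depth.
- r.get_calibration(name): a dict with "intrinsics" (3x3 intrinsics, pixels), "k1" (the pictures are not rectified: a ray, as slopes to the right and down, at radius r is drawn at 1 + k1 r^2 times it, then the intrinsics apply), "position" and "rotation" of the camera in the world. Camera axes: x right, y up, looking along -z (the intrinsics and any distortion apply to the point x, -y, -z); pixel columns grow to the right and rows downward; lengths in mm; the calibration is good to about 2 mm. A picture is of the moment at which its call begins: read the wrist's pose just before it. get_calibration takes no time and is no camera call; for the wrist camera it gives the pose at the moment of the call.
- r.sign_off(): hands the job in, once; it reports no verdict.
The state is a dict: "clock": time; "qpos": joint angles; "qvel": joint speeds; "joint_efforts": joint torques, N m; "eef_pos": TCP position; "tcp_rot": TCP orientation; "contact_force": force on the tool from outside, world axes, zero at the start; "wrist_torque": the same for the moment, N m; "opening": opening from 0.0 (shut) to 1.0 (fully open).
Only numpy, scipy, OpenCV 4.12 (cv2) and the standard library are available. Lean on these libraries where they do the work, as an engineer would, in place of code of your own. Each camera call takes 0.05 s, during which the arm holds its last target.

## Working session

There is one attempt and no reset: what is moved stays moved. The work goes in short steps, Python scripts to look and compute and a tool call to move; the robot and the scene stay as the last step left them, time stands still between calls to the robot, and variables do not carry over. Pictures are saved under pics/ and viewed, and the job is handed in when it is done.

Besides the shell and the picture viewer there is one more tool, called after "Call:" as name(argument=value, ...) on one line, values as JSON. carry_out: Moves the arm, as the interface text tells. Its arguments: {"type":"object","properties":{"rows":{"type":"string"},"newtons":{"type":"number"}},"required":["rows"]}

```bash
ls; mkdir -p pics; cat > h.py <<'E'
from rig import r
import cv2, numpy as np
def snap(n,f):
    c=r.get_calibration(n); im=r.grab_frame(n); cv2.imwrite('pics/'+f+'.png',im); np.savez('pics/'+f+'.npz',K=c['intrinsics'],k1=c['k1'],p=c['position'],R=c['rotation']); return im
def cal(f):
    d=np.load('pics/'+f+'.npz'); return d['K'],float(d['k1']),d['p'],d['R']
def w(f,u,v,z):
    K,k1,p,R=cal(f)
    D=np.array([k1,0,0,0,0.])
    x,y=cv2.undistortPoints(np.array([[[u,v]]],float),K,D)[0,0]
    d=R@np.array([x,-y,-1]); return (p+d*(z-p[2])/d[2]).round(1)
def px(f,P):
    K,k1,p,R=cal(f); q=(np.atleast_2d(P)-p)@R; x=q[:,0]/-q[:,2]; y=-q[:,1]/-q[:,2]; s=1+k1*(x*x+y*y)
    return np.c_[K[0,0]*x*s+K[0,2],K[1,1]*y*s+K[1,2]].round(1)
E
python3 - <<'E'
from h import *
for n in ['scene','top','wrist']:
    snap(n,n+'0'); K,k,p,R=cal(n+'0'); print(n,K.tolist(),k,p,R.tolist())
s=r.sense(); print(s)
E
```

```text
pics
scene [[377.10990668466417, 0.0, 257.67660033868634], [0.0, 377.10990668466417, 194.79450235323097], [0.0, 0.0, 1.0]] -0.060786510747171806 [1633.55013126 -166.92184766  956.69528027] [0.8851687442993443, 0.004664624665162043, 1.4297828002372996]
top [[397.0959011437761, 0.0, 248.87157096972933], [0.0, 397.0959011437761, 190.3220962091427], [0.0, 0.0, 1.0]] 0.03702956878102445 [ 543.79082139  -27.00171497 1350.49443336] [0.042414097133591455, 0.019821433133413002, -1.555268485514551]
wrist [[276.57282222498594, 0.0, 257.30493684264644], [0.0, 276.57282222498594, 191.33416931593615], [0.0, 0.0, 1.0]] -0.03636641699130288 [ 305.40833062 -549.19253973  373.72042525] [-0.27065594644289404, 0.001521085033869829, -1.1720342469464544]
{'clock': 0.15, 'qpos': array([-1.17437373e+00,  3.53481589e-01,  1.63396553e+00,  8.86487189e-07,
        1.15519266e+00, -2.40249320e-03]), 'qvel': array([-0.00042406, -0.00312776, -0.00391474, -0.00072208,  0.000601  ,
        0.00044484]), 'joint_efforts': array([-1.25208935e-03, -6.05637789e+01, -3.42340028e+01, -8.38188953e-05,
        6.15957164e-03,  4.58189186e-05]), 'eef_pos': array([ 242.56799654, -575.61287636,  228.83784949]), 'tcp_rot': array([-3.14054553e+00, -3.32636889e-06,  3.98824729e-01]), 'contact_force': array([-0.63681901,  0.51076408,  1.01733579]), 'wrist_torque': array([ 0.00386709, -0.01386297,  0.00371726]), 'opening': 0.9984139217659631}
```

```bash
python3 - <<'E'
s=open('h.py').read()
s=s.replace("return d['K'],float(d['k1']),d['p'],d['R']","return d['K'],float(d['k1']),d['p'],Rotation.from_euler('xyz',d['R']).as_matrix()").replace("import cv2,","from scipy.spatial.transform import Rotation\nimport cv2,")
open('h.py','w').write(s)
import cv2
for n in ['scene','top']:
    cv2.imwrite(f'pics/{n}0b.png',cv2.resize(cv2.imread(f'pics/{n}0.png'),(800,600),interpolation=cv2.INTER_CUBIC))
E
```

```text
(no output)
```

View pics/scene0b.png

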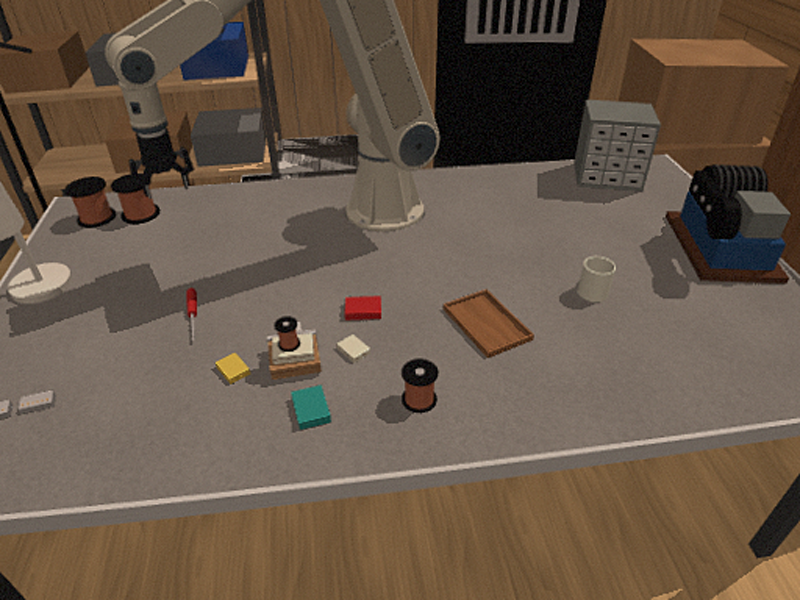

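View pics/top0b.png

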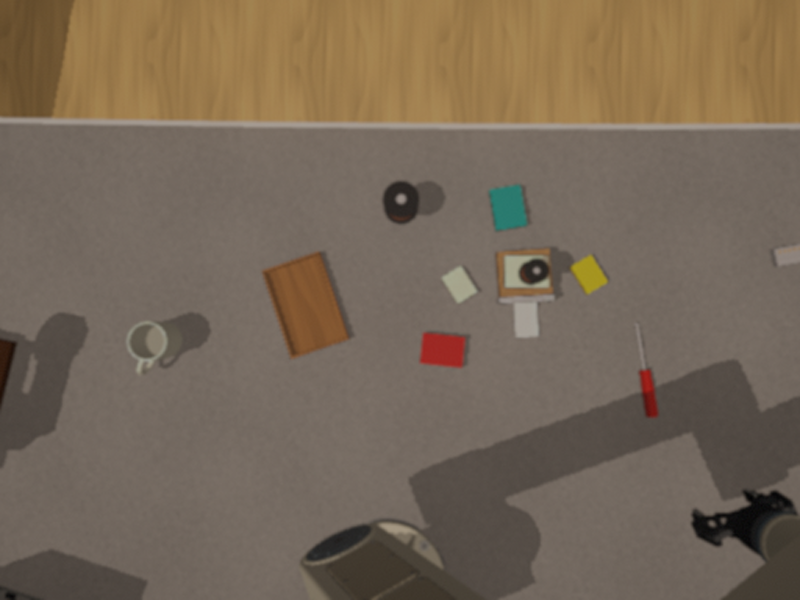

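The stack is at about (525,275) of the enlarged top view, with the tin sticking out below it at (526,320), and the tray is at (307,304). I'll enlarge both next.

```bash
python3 - <<'E'
import cv2
im=cv2.imread('pics/top0.png')
cv2.imwrite('pics/t1.png',cv2.resize(im[145:230,290:400],None,fx=7,fy=7,interpolation=cv2.INTER_CUBIC))
cv2.imwrite('pics/t2.png',cv2.resize(im[150:240,155:240],None,fx=6.5,fy=6.5,interpolation=cv2.INTER_CUBIC))
E
```

```text
(no output)
```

View pics/t1.png

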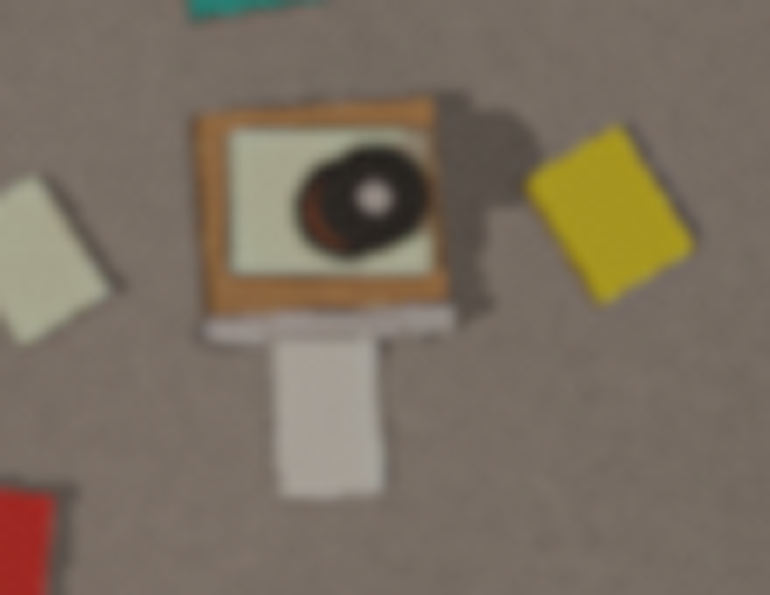

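View pics/t2.png

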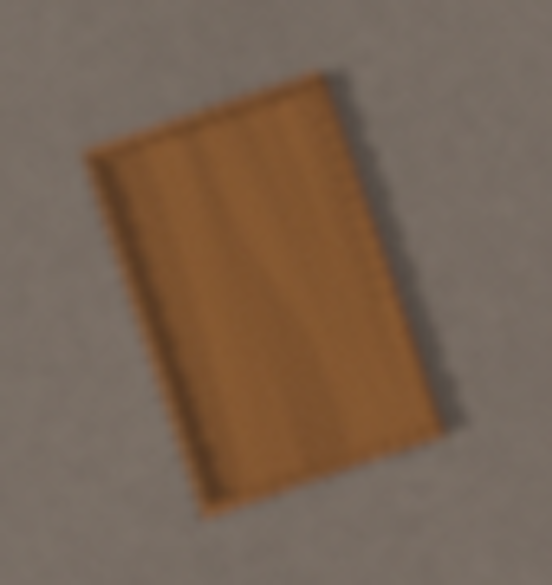

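```bash
python3 - <<'E'
from h import *
def a(x,y,z): return w('top0',290+(x+.5)/7-.5,145+(y+.5)/7-.5,z)
def b(x,y,z): return w('top0',155+(x+.5)/6.5-.5,150+(y+.5)/6.5-.5,z)
for n,l in dict(tin=[(282,496,10),(384,495,10),(273,340,10),(378,338,10)],stop=[(206,322,45),(453,305,45),(208,342,45),(455,327,45)],box=[(195,115,40),(433,97,40),(447,303,40),(210,313,40)],sb=[(231,128,62),(231,275,62),(434,273,62)],reel=[(374,198,122)]).items():
    print(n,[a(*q)[:2].tolist() for q in l])
t=np.array([b(*q,18)[:2] for q in [(85,155),(324,74),(447,432),(205,516)]]);print(t,t.mean(0))
for i in range(4):
    d=t[(i+1)%4]-t[i];print(np.hypot(*d),np.degrees(np.arctan2(d[1],d[0])))
E
```

```text
tin [[520.1, -272.3], [521.4, -320.7], [594.7, -267.5], [596.4, -317.5]]
stop [[601.4, -230.0], [611.0, -344.5], [592.0, -231.0], [600.7, -345.5]]
box [[699.1, -224.8], [709.0, -335.9], [612.1, -342.9], [605.8, -232.6]]
sb [[690.7, -238.1], [622.5, -238.7], [624.7, -331.6]]
reel [[653.7, -291.1]]
[[653.  275.2]
 [696.9 151.9]
 [512.4  84.6]
 [467.2 208.6]] [582.375 180.075]
130.88200793080765 -70.40212595812193
196.39129308602253 -159.95956531483222
131.98121078395968 110.02761385073632
197.3757837223199 19.72021542986032
```

Call:
carry_out(rows="1 0.5 -0.2 0 0;1 1 -0.4 0 0;1 1 -0.4 0 0;1 1 -0.4 0 0;1 1 -0.4 0 0;1 1 -0.4 0 0;1 1 -0.4 0 0;1 1 -0.4 0 0;1 1 -0.4 0 0;1 1 -0.4 0 0;1 1 -0.4 0 0;1 0.5 -0.2 0 0")

```text
clock: 1.65
eef_pos: [496.5, -324.3, 229.3]
tcp_rot: [-3.141, -0.0, 0.4]
contact_force: [-0.3, 0.0, 0.9]
opening: 1.002
```

Call:
carry_out(rows="1 0 0 0 0.8;1 0 0 0 0.8;1 0 0 0 0.8;1 0 0 0 0;1 0 0 0 0")

```text
clock: 2.28
eef_pos: [495.4, -326.1, 229.3]
tcp_rot: [-3.142, 0.0, 0.066]
contact_force: [0.4, -0.4, 0.0]
opening: 1.002
```

```bash
python3 - <<'E'
from h import *
im=snap('wrist','w1'); s=r.sense(); print(s['clock'],s['eef_pos'],s['tcp_rot'],s['contact_force'])
cv2.imwrite('pics/w1b.png',cv2.resize(im,(800,600),interpolation=cv2.INTER_CUBIC))
E
```

```text
2.325 [ 495.43358442 -326.15724978  229.36855975] [-3.14158061e+00  1.03398426e-04  6.56321990e-02] [-1.04791348  0.51867058  0.37712695]
```

View pics/w1b.png

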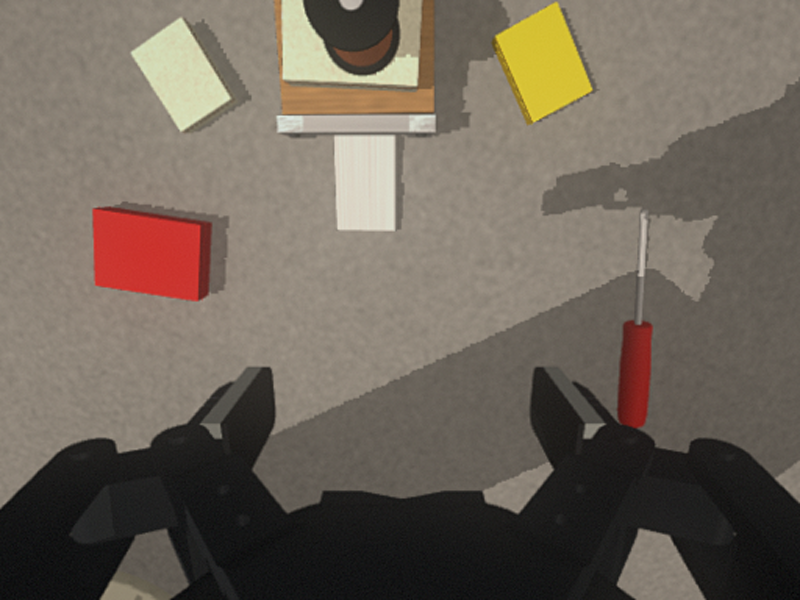

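The tin's front edge runs (337,230)-(396,231), and it goes under the stop at (334..397,136). The stop's top runs (277,115)-(435,132).

```bash
python3 - <<'E'
from h import *
def a(x,y,z): return w('w1',(x+.5)/1.5625-.5,(y+.5)/1.5625-.5,z)[:2]
T=[a(337,230,10),a(396,231,10),a(334,136,10),a(397,136,10)];print(T)
S=[a(277,115,45),a(436,115,45),a(277,132,45),a(436,132,45)];print(S)
for P,Q in [(T[0],T[2]),(T[1],T[3])]: d=Q-P;print(np.degrees(np.arctan2(d[1],d[0])))
for P,Q in [(T[1],T[0]),(S[1],S[0]),(S[3],S[2])]: d=Q-P;print(np.degrees(np.arctan2(-d[0],d[1])))
print((S[0]+S[1])/2,(T[0]+T[1])/2)
E
```

```text
[array([ 519. , -269.3]), array([ 521.4, -318.7]), array([ 593.5, -264.8]), array([ 596.7, -314.8])]
[array([ 602.4, -229.1]), array([ 609.5, -342.3]), array([ 590.9, -229.1]), array([ 598.1, -343.2])]
3.4566191720419943
2.9648613091601983
2.781413669275134
3.588938627010524
3.6107218422043506
[ 605.95 -285.7 ] [ 520.2 -294. ]
```

Call:
carry_out(rows="1 0.86 -0.5 0 0;1 0.86 -0.5 0 0;1 0 0 1 0;1 0 0 1 0;1 0 0 1 0;1 0 0 1 0;1 0 0 1 0;1 0 0 0.5 0;1 0 0 0.35 0;1 0 0 0 0;1 0 0 0 0")

```text
clock: 3.7
eef_pos: [545.7, -293.3, 54.8]
tcp_rot: [3.141, -0.001, 0.064]
contact_force: [0.8, -0.1, -0.8]
opening: 1.003
```

```bash
python3 - <<'E'
from h import *
s=r.sense(); print(s['eef_pos'],s['tcp_rot'],s['contact_force'])
im=snap('wrist','w2'); 
cv2.imwrite('pics/w2b.png',cv2.resize(im,(800,600),interpolation=cv2.INTER_CUBIC))
E
```

```text
[ 545.74902938 -293.31081252   54.81531865] [ 3.14081046e+00 -1.23251126e-03  6.38102870e-02] [ 0.75216296 -0.09331366 -0.78681648]
```

View pics/w2b.png

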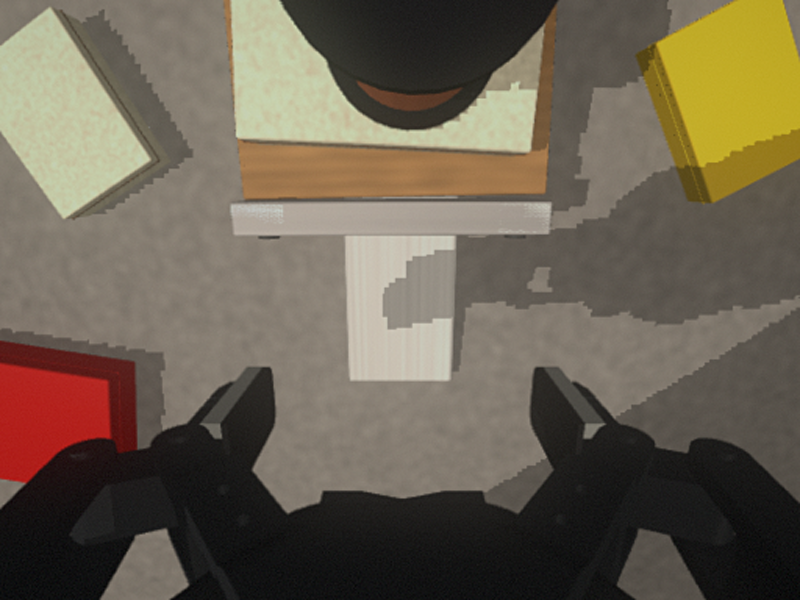

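The fingers straddle the tin: its edges are at x=348 and 452, and the pads are centred at about 402.

Call:
carry_out(rows="1 0 0 0.5 0;1 0 0 0.5 0;1 0 0 0 0;0.75 0 0 0 0;0.65 0 0 0 0;0.6 0 0 0 0;0.4 0 0 0 0;0 0 0 0 0;0 0 0 0 0;0 0 0 0 0;0 0 0 0 0", newtons=70)

```text
clock: 5.12
eef_pos: [545.1, -292.9, 23.9]
tcp_rot: [-3.142, 0.0, 0.064]
contact_force: [0.1, 0.5, -0.9]
opening: 0.003
```

```bash
python3 - <<'E'
from h import *
im=snap('wrist','w3'); 
cv2.imwrite('pics/w3b.png',cv2.resize(im,(800,600),interpolation=cv2.INTER_CUBIC))
s=r.sense(); print(s['eef_pos'],s['tcp_rot'],s['contact_force'],s['opening'])
E
```

```text
[ 545.12906856 -292.94180472   23.85877571] [-3.14155848e+00  3.88121744e-05  6.37371544e-02] [ 0.16425655 -0.20807215  0.29661835] 0.004644127430560872
```

View pics/w3b.png

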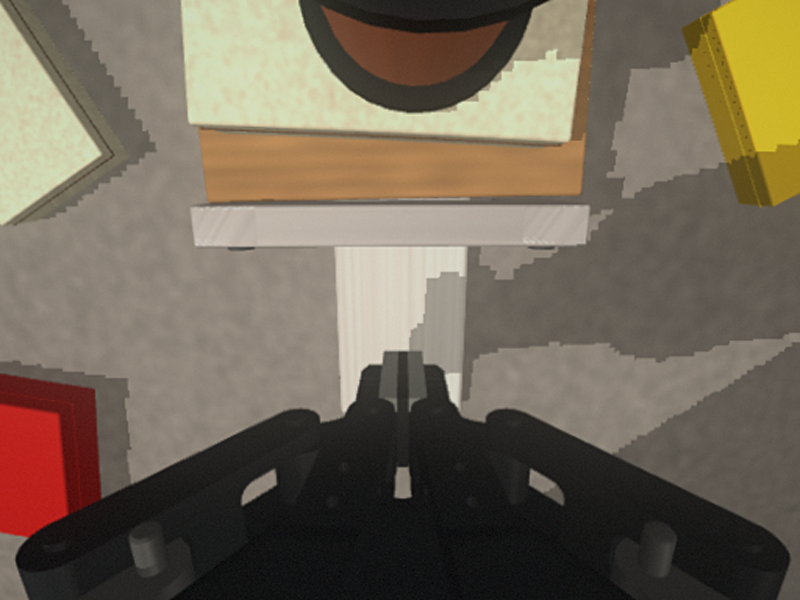

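The fingers shut above the tin, so at this height they don't reach it. I'll work out the true tip heights from the pictures.

```bash
python3 - <<'E'
from h import *
# tip z by intersecting ray with plane tool x = 11
for f,u,v,T in [('w3',404,352,[545.1,-292.9,23.9]),('w3',404,360,[545.1,-292.9,23.9]),('w2',270,369,[545.7,-293.3,54.8]),('w2',535,369,[545.7,-293.3,54.8]),('w1',535,369,[495.4,-326.1,229.3])]:
    K,k1,p,R=cal(f)
    x,y=cv2.undistortPoints(np.array([[[(u+.5)/1.5625-.5,(v+.5)/1.5625-.5]]]),K,np.array([k1,0,0,0,0.]))[0,0]
    d=R@np.array([x,-y,-1]); n=np.array([np.cos(.064),np.sin(.064),0]); m=np.array([np.sin(.064),-np.cos(.064),0])
    for X in (0,11):
        t=(X-(p-T)@n)/(d@n); q=p+d*t-T; print(f,X,'y',q@m,'z rel TCP',q[2])
E
```

```text
w3 0 y 0.48839831933979383 z rel TCP -19.773327842572563
w3 11 y 0.3948346520426803 z rel TCP 6.8084597028274985
w3 0 y 0.46220830897668097 z rel TCP -11.63068628668281
w3 11 y 0.3728708079230154 z rel TCP 13.637159171684921
w2 0 y -49.74988952238954 z rel TCP -3.136530442252891
w2 11 y -41.747384279533286 z rel TCP 20.83412722665139
w2 0 y 49.37786089579807 z rel TCP -3.06420705824074
w2 11 y 41.348333025317416 z rel TCP 20.89475367532043
w1 0 y 49.463238002907914 z rel TCP -3.188136574766048
w1 11 y 41.43908464986706 z rel TCP 20.730867194163636
```

Call:
carry_out(rows="0.74 0 0 0 0;0.74 0 0 0 0;0.74 0 0 0 0;0.74 0 0 0 0;0.74 0 0 0.07 0;0.74 0 0 0.07 0;0.74 0 0 0 0")

```text
clock: 6.05
eef_pos: [544.9, -292.9, 19.4]
tcp_rot: [-3.141, 0.0, 0.064]
contact_force: [-0.3, -0.1, 0.8]
opening: 0.737
```

```bash
python3 - <<'E'
from h import *
im=snap('wrist','w4'); 
cv2.imwrite('pics/w4b.png',cv2.resize(im,(800,600),interpolation=cv2.INTER_CUBIC))
s=r.sense(); print(s['clock'],s['eef_pos'],s['tcp_rot'],s['contact_force'],s['opening'])
E
```

```text
6.1 [ 545.00460829 -292.87628546   19.49483511] [-3.14141807e+00  3.21971207e-04  6.37924210e-02] [ 0.27867056 -0.663042    0.20702993] 0.7408394305779572
```

View pics/w4b.png

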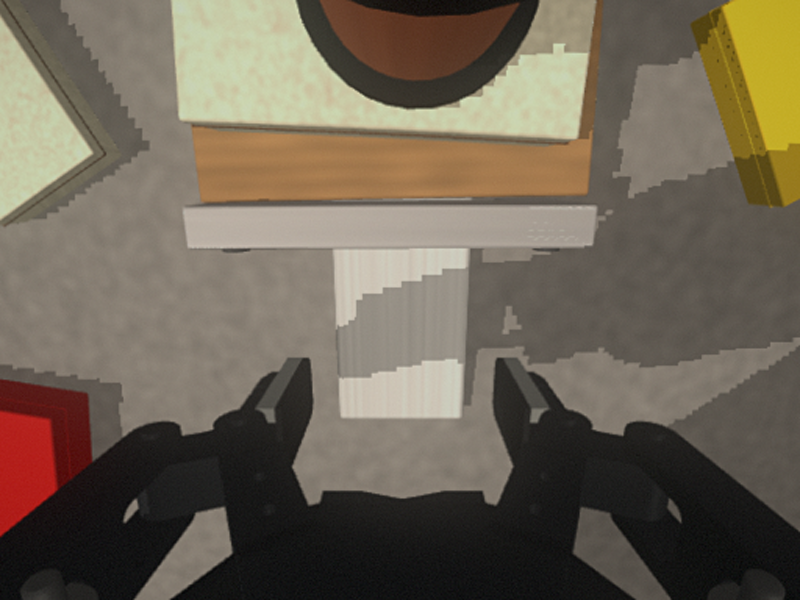

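Call:
carry_out(rows="0.74 0 0 0.07 0;0.74 0 0 0.07 0;0.74 0 0 0 0")

```text
clock: 6.48
eef_pos: [545.0, -292.8, 15.2]
tcp_rot: [-3.141, 0.0, 0.064]
contact_force: [-0.5, -0.1, -0.8]
opening: 0.739
```

Call:
carry_out(rows="0.74 0 0 0.07 0;0.74 0 0 0 0")

```text
clock: 6.72
eef_pos: [545.0, -292.9, 13.2]
tcp_rot: [-3.141, 0.0, 0.064]
contact_force: [-0.1, -0.0, 0.2]
opening: 0.737
```

Call:
carry_out(rows="0.74 0 0 0.07 0;0.74 0 0 0 0")

```text
clock: 6.98
eef_pos: [545.1, -292.9, 11.1]
tcp_rot: [-3.141, 0.0, 0.064]
contact_force: [0.3, -0.3, 0.3]
opening: 0.738
```

Call:
carry_out(rows="0.65 0 0 0 0;0.62 0 0 0 0;0.5 0 0 0 0;0.5 0 0 0 0;0.5 0 0 0 0", newtons=30)

```text
clock: 7.6
eef_pos: [545.2, -292.9, 11.3]
tcp_rot: [-3.142, -0.0, 0.064]
contact_force: [-0.1, 0.3, -0.4]
opening: 0.5
```

```bash
python3 - <<'E'
from h import *
im=snap('wrist','w5'); 
cv2.imwrite('pics/w5b.png',cv2.resize(im,(800,600),interpolation=cv2.INTER_CUBIC))
s=r.sense(); print(s['clock'],s['eef_pos'],s['tcp_rot'],s['contact_force'],s['opening'])
E
```

```text
7.65 [ 545.14877452 -292.95413624   11.2941246 ] [ 3.14158128e+00 -3.35691612e-05  6.36971282e-02] [ 0.35175045  0.30943624 -0.4069188 ] 0.5029653196115227
```

View pics/w5b.png

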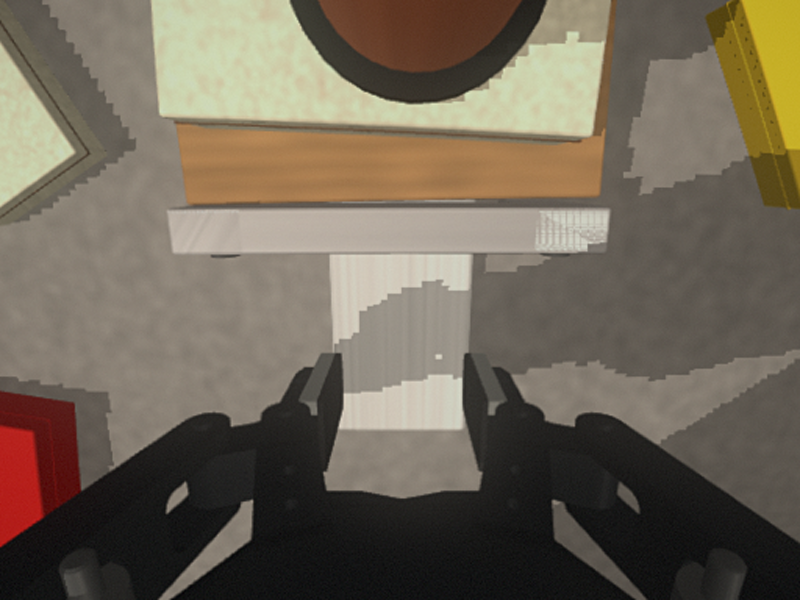

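```bash
python3 - <<'E'
from h import *
for f,pts,T,ps in [('w5',[(342,354),(465,354)],[545.15,-292.95,11.3],.0637),('w2',[(270,369),(535,369)],[545.7,-293.3,54.8],.0638),('w4',[(312,359),(495,359)],[545,-292.9,19.5],.0638)]:
    K,k1,p,R=cal(f); gap={'w5':.503,'w2':1.0,'w4':.74}[f]*85
    D=[]
    n=np.array([np.cos(ps),np.sin(ps),0]); m=np.array([np.sin(ps),-np.cos(ps),0])
    for u,v in pts:
        x,y=cv2.undistortPoints(np.array([[[(u+.5)/1.5625-.5,(v+.5)/1.5625-.5]]]),K,np.array([k1,0,0,0,0.]))[0,0]
        D.append(R@np.array([x,-y,-1]))
    t=gap/((D[1]-D[0])@m); q=p+(D[0]+D[1])/2*t-T; print(f,'x',q@n,'y',q@m,'z',q[2],'cam rel',(p-T)@n,(p-T)@m,(p-T)[2])
im=snap('scene','s1')
print(px('s1',[[545.15,-292.95,11.3],[545,-293,40],[521,-294,10]]))
cv2.imwrite('pics/s1b.png',cv2.resize(im[170:270,110:230],None,fx=6,fy=6,interpolation=cv2.INTER_CUBIC))
E
```

```text
w5 x 9.662715749008612 y 0.17918181311162917 z 5.527590373488419 cam rel 68.12888448355076 -0.16038201578463537 144.9860695441479
w2 x 9.693399935895952 y -0.19315535503823217 z 18.017945333345324 cam rel 68.01410406133172 -0.2831590169912339 145.07657228557645
w4 x 8.66464555017192 y 0.12273197596835815 z 7.5764132820649195 cam rel 68.15241164112753 -0.170892014126296 144.84566515441418
[[185.2 211.1]
 [184.3 205.4]
 [185.1 207.3]]
```

View pics/s1b.png

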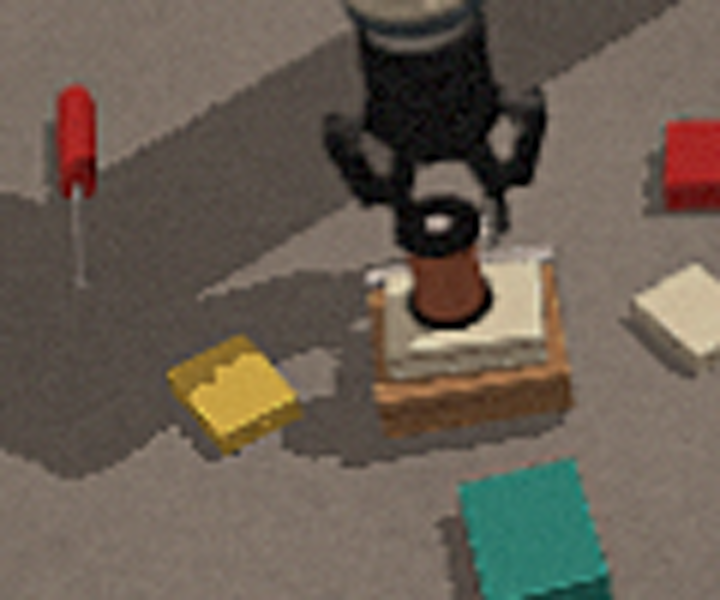

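```bash
python3 - <<'E'
from h import *
for z in (0,10,17,25): print(z,((px('s1',[[545,-271,z],[556,-271,z],[545,-262,z],[521,-294,z]])-[110,170])*6).tolist())
E
```

```text
0 [[488.40000000000003, 256.80000000000007], [489.0, 268.19999999999993], [502.80000000000007, 255.0], [452.40000000000003, 235.19999999999993]]
10 [[486.59999999999997, 244.80000000000007], [486.59999999999997, 256.19999999999993], [501.0, 243.59999999999997], [450.59999999999997, 223.80000000000007]]
17 [[485.40000000000003, 236.40000000000003], [485.40000000000003, 247.80000000000007], [499.80000000000007, 235.19999999999993], [448.80000000000007, 215.40000000000003]]
25 [[484.19999999999993, 226.80000000000007], [484.19999999999993, 238.80000000000007], [498.59999999999997, 225.59999999999997], [447.59999999999997, 205.80000000000007]]
```

Call:
carry_out(rows="0.7 0 0 0 0;0.7 0 0 0 0;0.7 0 0 0.07 0;0.7 0 0 0 0")

```text
clock: 8.2
eef_pos: [545.0, -292.9, 8.9]
tcp_rot: [-3.141, 0.0, 0.064]
contact_force: [0.3, -0.4, -0.0]
opening: 0.701
```

Call:
carry_out(rows="0.7 0 0 0.07 0;0.7 0 0 0.07 0;0.7 0 0 0 0")

```text
clock: 8.57
eef_pos: [545.0, -292.8, 4.7]
tcp_rot: [-3.141, 0.0, 0.064]
contact_force: [-0.1, 0.4, 0.2]
opening: 0.699
```

Call:
carry_out(rows="0.7 0 0 0.07 0;0.7 0 0 0 0")

```text
clock: 8.82
eef_pos: [545.1, -292.9, 2.7]
tcp_rot: [-3.141, 0.0, 0.064]
contact_force: [0.7, -0.2, -0.3]
opening: 0.697
```

Call:
carry_out(rows="0.7 0 0 0.07 0;0.7 0 0 0.07 0;0.7 0 0 0 0")

```text
clock: 9.2
eef_pos: [545.0, -292.9, -1.6]
tcp_rot: [-3.141, 0.0, 0.064]
contact_force: [0.3, 0.4, 1.1]
opening: 0.7
```

Call:
carry_out(rows="0.65 0 0 0.04 0;0.62 0 0 0 0;0.58 0 0 0 0;0.5 0 0 0 0;0.5 0 0 0 0", newtons=30)

```text
clock: 9.82
eef_pos: [545.1, -292.9, -2.3]
tcp_rot: [-3.142, 0.0, 0.064]
contact_force: [-3.1, 1.4, 5.2]
opening: 0.574
```

```bash
python3 - <<'E'
from h import *
im=snap('wrist','w6'); 
cv2.imwrite('pics/w6b.png',cv2.resize(im,(800,600),interpolation=cv2.INTER_CUBIC))
s=r.sense(); print(s['clock'],s['eef_pos'],s['tcp_rot'],s['contact_force'],s['opening'])
E
```

```text
9.875 [ 545.1016632  -292.87523424   -2.29314922] [-3.14153028e+00  4.38387502e-05  6.37396425e-02] [-1.13768105  0.30260165  5.14113272] 0.5773664717577315
```

View pics/w6b.png

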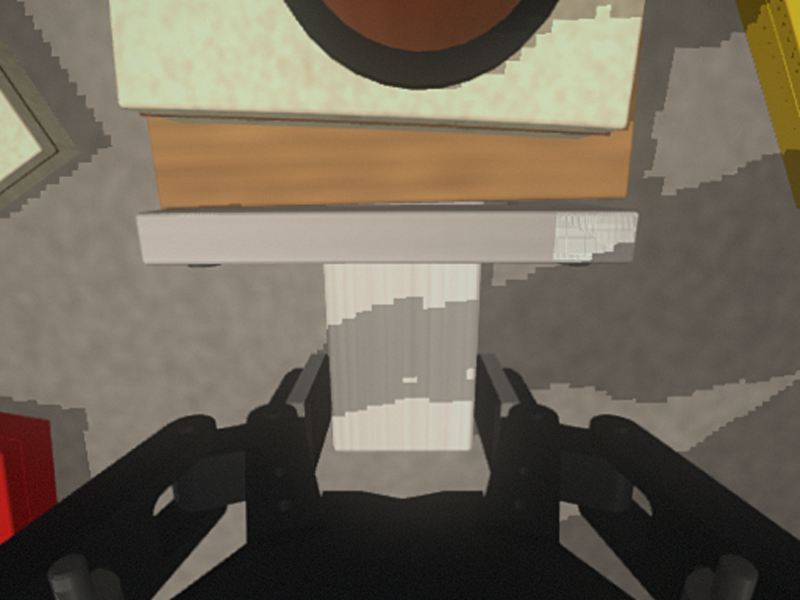

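Call:
carry_out(rows="0.62 0 0 0 0;0.62 0 0 -0.03 0;0.5 0 0 0 0;0.3 0 0 0 0;0.3 0 0 0 0", newtons=60)

```text
clock: 10.5
eef_pos: [545.2, -293.0, -1.2]
tcp_rot: [3.141, -0.0, 0.064]
contact_force: [-2.0, 0.8, 5.7]
opening: 0.558
```

Call:
carry_out(rows="0.3 -0.1 0 0 0;0.3 -0.1 0 0 0;0.3 -0.1 0 0 0;0.3 -0.1 0 0 0;0.3 0 0 0 0")

```text
clock: 11.12
eef_pos: [534.0, -294.3, -1.1]
tcp_rot: [3.141, -0.002, 0.063]
contact_force: [4.5, -0.7, 2.6]
opening: 0.561
```

```bash
python3 - <<'E'
from h import *
im=snap('wrist','w7'); 
cv2.imwrite('pics/w7b.png',cv2.resize(im,(800,600),interpolation=cv2.INTER_CUBIC))
s=r.sense(); print(s['clock'],s['eef_pos'],s['tcp_rot'],s['contact_force'],s['opening'])
E
```

```text
11.175 [ 534.05097006 -294.24743733   -1.11020117] [ 3.14052630e+00 -1.85847158e-03  6.34354775e-02] [ 4.66959202 -0.38643494  2.71436847] 0.5559522219790267
```

View pics/w7b.png

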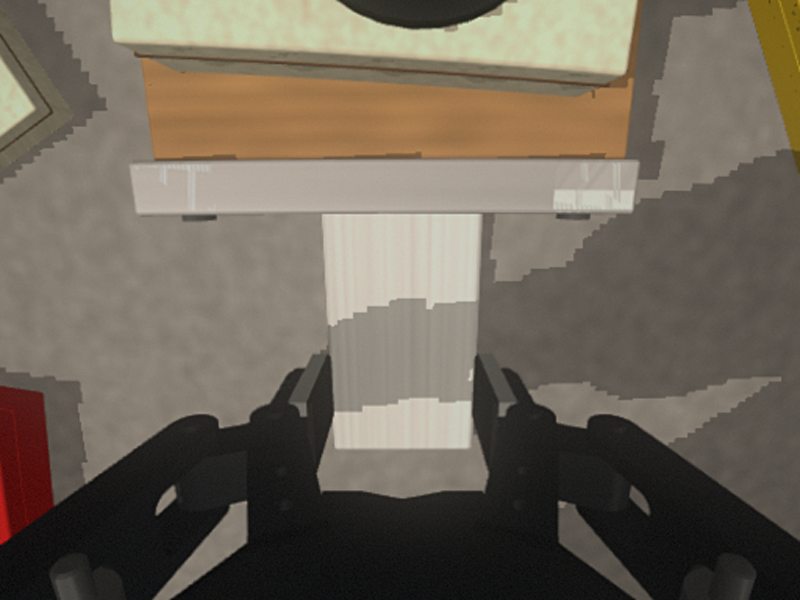

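The tin moves with the gripper and the box has seated against the stop, so I'll keep pulling.

Call:
carry_out(rows="0.3 -0.1 0 0 0;0.3 -0.12 0 0 0;0.3 -0.12 0 0 0;0.3 -0.12 0 0 0;0.3 -0.12 0 0 0;0.3 -0.12 0 0 0;0.3 -0.12 0 0 0;0.3 -0.12 0 0 0;0.3 -0.12 0 0 0;0.3 -0.12 0 0 0;0.3 0 0 0 0")

```text
clock: 12.55
eef_pos: [498.1, -296.4, -1.2]
tcp_rot: [3.141, -0.001, 0.064]
contact_force: [2.8, -1.2, 7.0]
opening: 0.557
```

```bash
python3 - <<'E'
from h import *
im=snap('wrist','w8'); 
cv2.imwrite('pics/w8b.png',cv2.resize(im,(800,600),interpolation=cv2.INTER_CUBIC))
s=r.sense(); print(s['clock'],s['eef_pos'],s['tcp_rot'],s['contact_force'],s['opening'])
im=snap('scene','s2'); cv2.imwrite('pics/s2b.png',cv2.resize(im[170:270,110:230],None,fx=6,fy=6,interpolation=cv2.INTER_CUBIC))
E
```

```text
12.6 [ 498.09510226 -296.33678742   -1.17642667] [ 3.14093856e+00 -7.17414217e-04  6.37141148e-02] [ 1.75203686 -0.74035379  6.90932986] 0.5590953483072508
```

View pics/w8b.png

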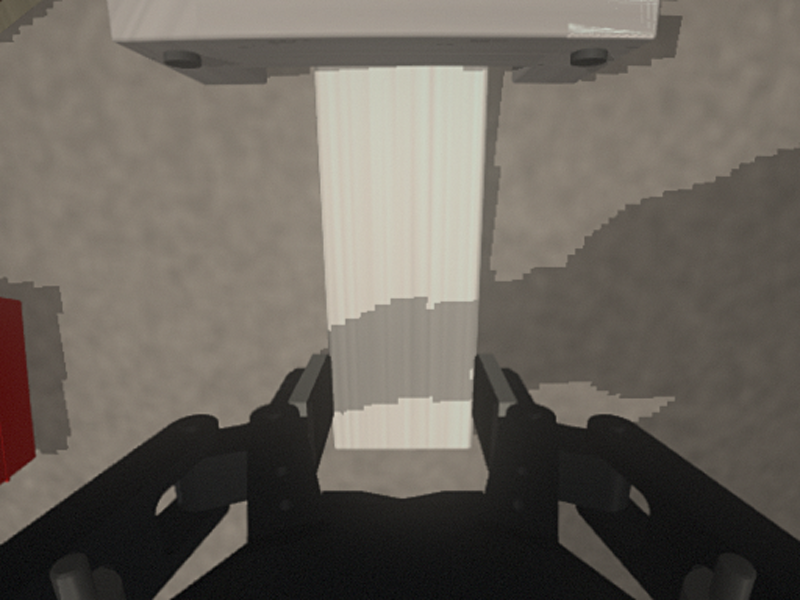

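View pics/s2b.png

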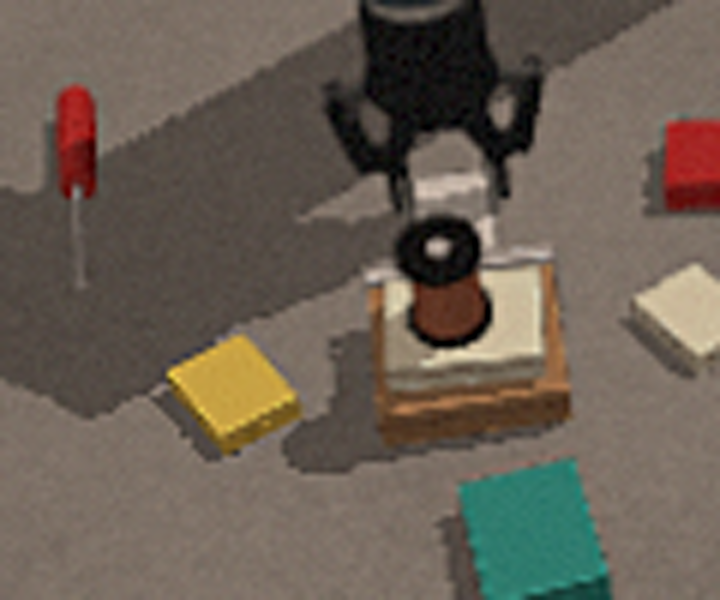

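The stack is upright and its far edge has tipped down onto the bench, as expected. I'll continue slowly.

Call:
carry_out(rows="0.3 -0.1 0 0 0;0.3 -0.1 0 0 0;0.3 -0.1 0 0 0;0.3 -0.1 0 0 0;0.3 -0.1 0 0 0;0.3 -0.1 0 0 0;0.3 -0.1 0 0 0;0.3 -0.1 0 0 0;0.3 -0.1 0 0 0;0.3 -0.1 0 0 0;0.3 -0.1 0 0 0;0.3 -0.1 0 0 0")

```text
clock: 14.15
eef_pos: [462.4, -298.7, -1.2]
tcp_rot: [3.141, -0.001, 0.064]
contact_force: [4.9, 0.2, 6.6]
opening: 0.561
```

Call:
carry_out(rows="0.3 -0.1 0 0 0;0.3 -0.2 0 0 0;0.3 -0.2 0 0 0;0.3 -0.2 0 0 0;0.3 -0.2 0 0 0;0.3 0 0 0 0;0.3 0 0 0 0")

```text
clock: 15.02
eef_pos: [434.8, -300.4, -1.2]
tcp_rot: [3.141, 0.0, 0.064]
contact_force: [1.5, -0.6, 8.7]
opening: 0.562
```

```bash
python3 - <<'E'
from h import *
im=snap('wrist','w9'); 
cv2.imwrite('pics/w9b.png',cv2.resize(im,(800,600),interpolation=cv2.INTER_CUBIC))
s=r.sense(); print(s['clock'],s['eef_pos'],s['tcp_rot'],s['contact_force'],s['opening'])
im=snap('scene','s3'); cv2.imwrite('pics/s3b.png',cv2.resize(im[170:270,110:230],None,fx=6,fy=6,interpolation=cv2.INTER_CUBIC))
E
```

```text
15.075 [ 434.753024   -300.32664715   -1.20605738] [3.14115770e+00 1.22571008e-04 6.37852861e-02] [ 0.81579687 -0.88385556  8.90689214] 0.560771223224382
```

View pics/w9b.png

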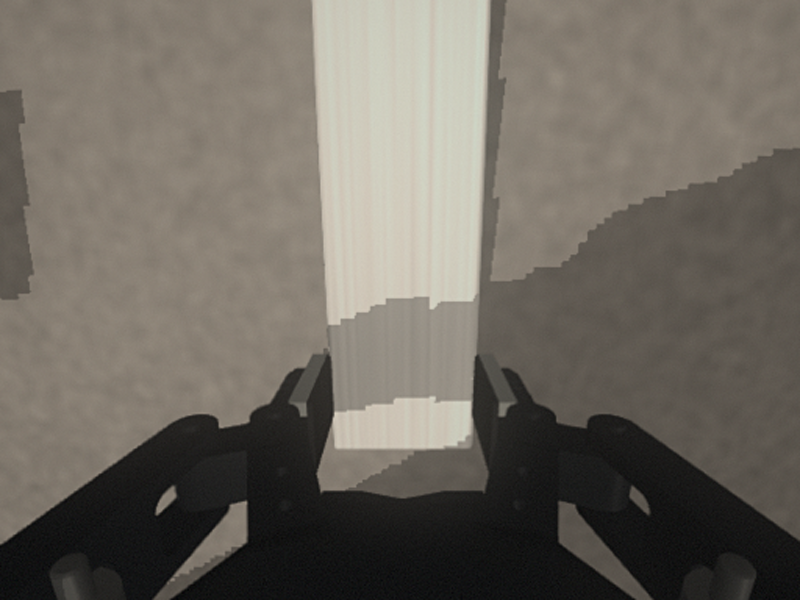

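View pics/s3b.png

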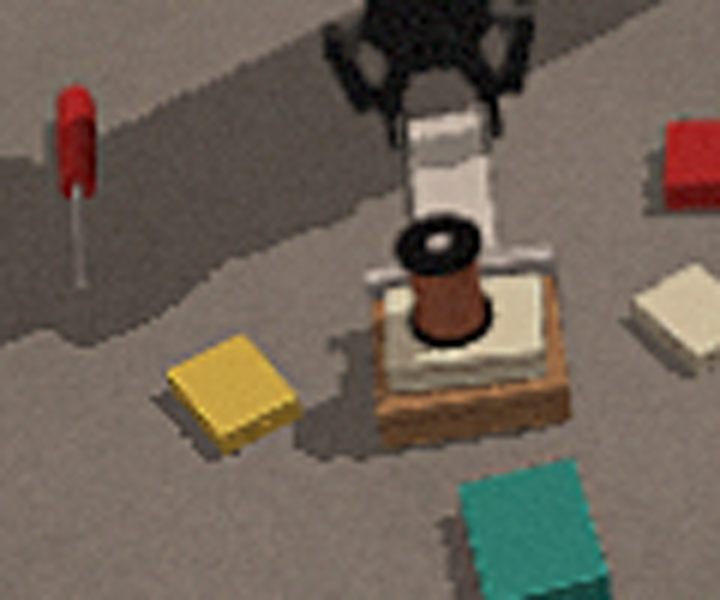

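The tin is clear and the stack is settled and upright at the stop. I'll regrip at the tin's middle, about 55 mm ahead, and then lift.

Call:
carry_out(rows="0.7 0 0 0 0;0.7 0 0 0 0;0.7 0 0 0 0;0.7 0.6 0 -0.03 0;0.7 0.6 0 0 0;0.7 0.63 0 0 0;0.7 0 0 0 0;0.5 0 0 0 0;0.3 0 0 0 0;0.3 0 0 0 0;0.3 0 0 0 0", newtons=70)

```text
clock: 16.5
eef_pos: [489.8, -296.4, -0.3]
tcp_rot: [-3.141, -0.001, 0.063]
contact_force: [3.1, 3.1, 5.9]
opening: 0.555
```

Call:
carry_out(rows="0.3 0 0 -0.1 0;0.3 0 0 -0.3 0;0.3 0 0 -0.3 0;0.3 0 0 0 0")

```text
clock: 17.0
eef_pos: [490.2, -296.9, 21.3]
tcp_rot: [3.141, -0.001, 0.064]
contact_force: [0.0, -0.1, -0.3]
opening: 0.553
```

```bash
python3 - <<'E'
from h import *
im=snap('wrist','w10'); 
cv2.imwrite('pics/w10b.png',cv2.resize(im,(800,600),interpolation=cv2.INTER_CUBIC))
s=r.sense(); print(s['clock'],s['eef_pos'],s['tcp_rot'],s['contact_force'],s['opening'],s['qpos'])
im=snap('scene','s4'); cv2.imwrite('pics/s4b.png',cv2.resize(im[150:250,110:230],None,fx=6,fy=6,interpolation=cv2.INTER_CUBIC))
E
```

```text
17.05 [ 489.99121459 -296.73214397   20.84403566] [ 3.14098691e+00 -7.91259122e-04  6.36181578e-02] [ 0.26073359 -0.03428694 -1.26881556] 0.5547651680406596 [-5.47110212e-01  5.47348153e-01  1.88666212e+00 -6.54369898e-05
  7.06586786e-01  9.60117945e-01]
```

View pics/w10b.png

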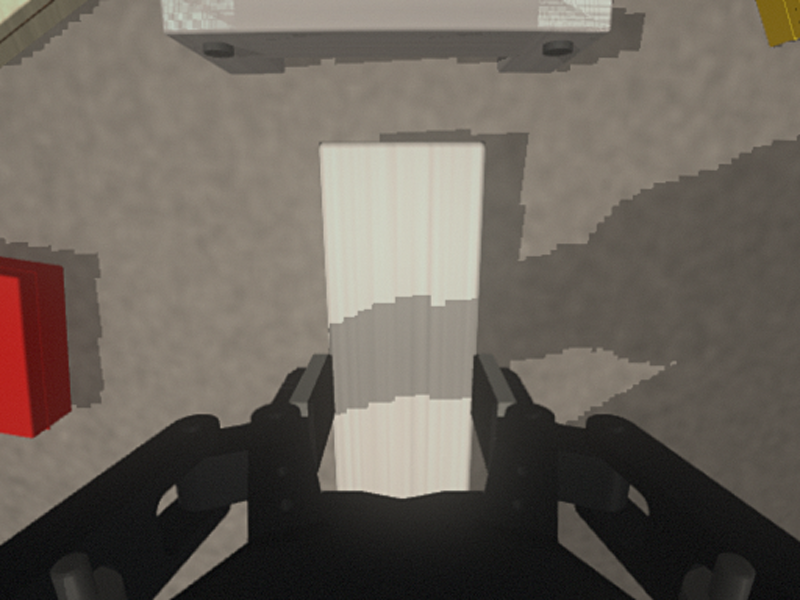

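View pics/s4b.png

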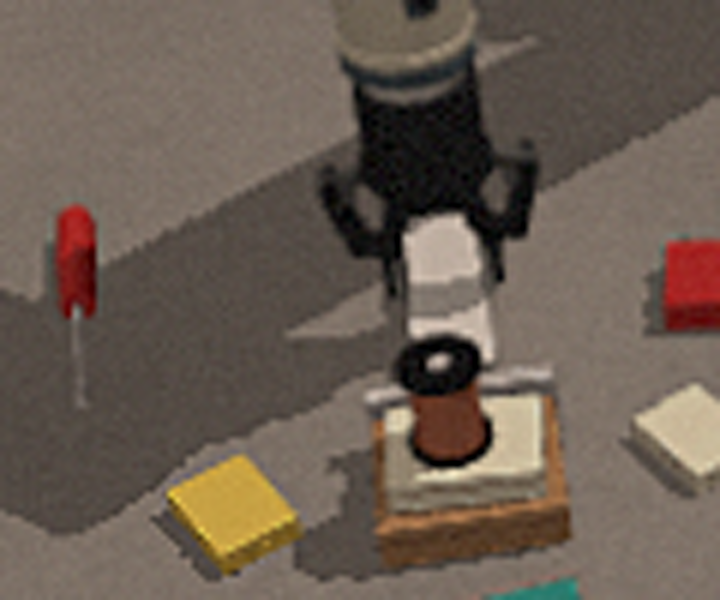

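Call:
carry_out(rows="0.3 0 0 -0.3 0;0.3 0 0 -0.7 -0.3;0.3 0 0 -0.8 -0.6;0.3 0 0 -0.7 -0.6;0.3 0 0 -0.5 -0.5;0.3 0.15 -0.25 0 0;0.3 0.3 -0.5 0 0;0.3 0.5 -0.8 0 0;0.3 0.59 -1 0 0;0.3 0.59 -1 0 0;0.3 0.59 -1 0 0;0.3 0.59 -1 0 0")

```text
clock: 18.6
eef_pos: [526.5, -103.9, 109.3]
tcp_rot: [-3.141, 0.001, 0.342]
contact_force: [-0.4, -0.0, -1.1]
opening: 0.557
```

Call:
carry_out(rows="0.3 0.59 -1 0 0;0.3 0.59 -1 0 0;0.3 0.59 -1 0 0;0.3 0.59 -1 0 0;0.3 0.59 -1 0 0;0.3 0.59 -1 0 0;0.3 0.4 -0.6 0 0;0.3 0.2 -0.3 0 0;0.3 0 0 0 0;0.3 0 0 0 0")

```text
clock: 19.85
eef_pos: [574.3, 129.6, 110.1]
tcp_rot: [3.141, 0.001, 0.342]
contact_force: [-0.9, 0.7, -2.8]
opening: 0.557
```

```bash
python3 - <<'E'
from h import *
im=snap('wrist','w11'); 
cv2.imwrite('pics/w11b.png',cv2.resize(im,(800,600),interpolation=cv2.INTER_CUBIC))
s=r.sense(); print(s['clock'],s['eef_pos'],s['tcp_rot'],s['contact_force'],s['opening'],s['qpos'])
E
```

```text
19.9 [574.36614588 129.48881098 110.20019168] [3.14149512e+00 5.01472962e-04 3.41967254e-01] [-0.39938116  0.0320269  -1.85174706] 0.5543206396769034 [ 2.19284279e-01  4.35038655e-01  1.81025792e+00 -2.02436305e-04
  8.96781855e-01  1.44823971e+00]
```

View pics/w11b.png

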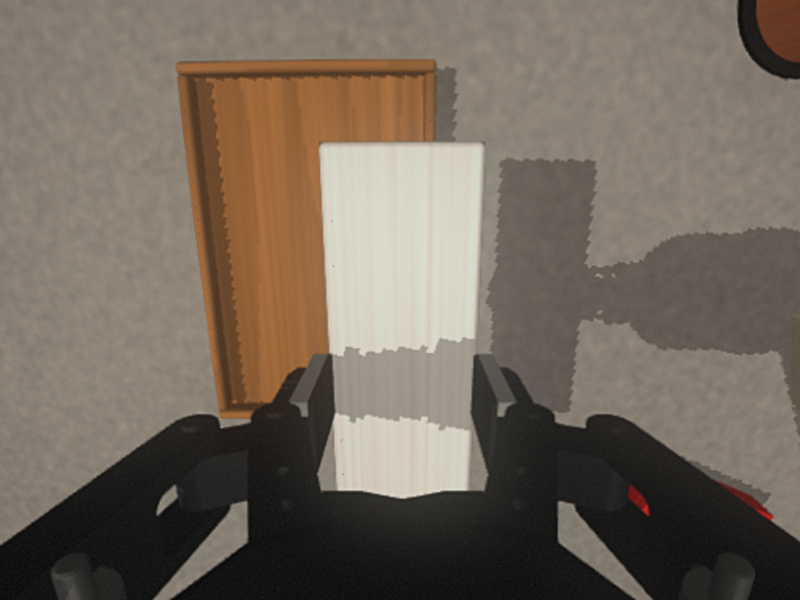

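The tray's outer corners show at (177,62), (437,60) and (220,417). The tin is level in the grip, with its far edge at y=142.

```bash
python3 - <<'E'
from h import *
def a(f,x,y,z): return w(f,(x+.5)/1.5625-.5,(y+.5)/1.5625-.5,z)[:2]
A,B,C=a('w11',177,62,18),a('w11',437,60,18),a('w11',220,417,18)
print(A,B,C,np.hypot(*(A-B)),np.hypot(*(A-C)))
d=A-C;y1=np.degrees(np.arctan2(d[1],d[0]));d=A-B;y2=np.degrees(np.arctan2(-d[0],d[1]));print(y1,y2)
c=(B+C)/2;print('centre',c)
T=np.array([574.37,129.49]);ps=.342;n=np.array([np.cos(ps),np.sin(ps)]);m=np.array([n[1],-n[0]])
for z in (100,105,110):
  e=[a('w11',320,142,z)-T,a('w11',484,142,z)-T];print(z,[(q@n,q@m) for q in e])
for cc in (c,np.array([582.4,180.1])): D=cc-T;print('D tool',D@n/30,D@m/30)
E
```

```text
[655.2 279. ] [698.8 155.7] [466.7 211.8] 130.78168832065134 200.12018888657892
19.62108361618084 19.474057003130795
centre [582.75 183.75]
100 [(np.float64(80.56204945222592), np.float64(-28.226462549478214)), (np.float64(80.66623611514278), np.float64(27.53803462515139))]
105 [(np.float64(80.22667751898503), np.float64(-27.2843767431982)), (np.float64(80.24153640401538), np.float64(26.643814207486717))]
110 [(np.float64(79.8306341984403), np.float64(-26.470036710870247)), (np.float64(79.81683669288806), np.float64(25.74959378982211))]
D tool 0.8697320051425965 -1.6102386349398214
D tool 0.8179374188583525 -1.4995308677302306
```

Call:
carry_out(rows="0.3 0.2 -0.4 0 0;0.3 0.44 -0.76 0 0;0.3 0.2 -0.4 0 0;0.3 0 0 0.5 0;0.3 0 0 0.8 0;0.3 0 0 0.8 0;0.3 0 0 0.5 0;0.3 0 0 0.3 0;0.3 0 0 0.15 0;0.3 0 0 0 0;0.3 0 0 0 0")

```text
clock: 21.28
eef_pos: [583.1, 183.1, 19.4]
tcp_rot: [3.142, -0.001, 0.343]
contact_force: [-0.7, -0.4, -2.3]
opening: 0.552
```

```bash
python3 - <<'E'
from h import *
im=snap('wrist','w12'); 
cv2.imwrite('pics/w12b.png',cv2.resize(im,(800,600),interpolation=cv2.INTER_CUBIC))
s=r.sense(); print(s['clock'],s['eef_pos'],s['tcp_rot'],s['contact_force'],s['opening'])
E
```

```text
21.325 [583.08653152 183.1345362   19.43562443] [ 3.14153910e+00 -1.11327654e-03  3.43013910e-01] [-0.57473077  0.14798279 -1.69675763] 0.5535779803132906
```

View pics/w12b.png

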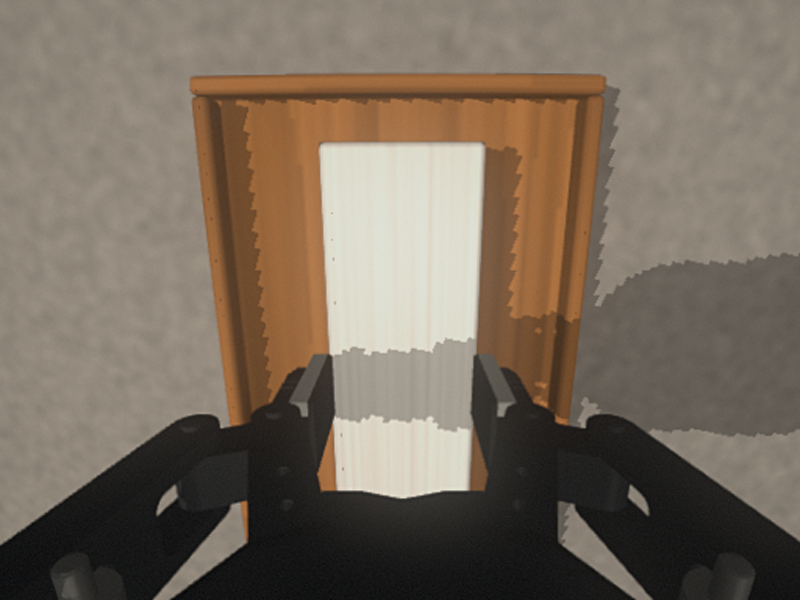

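Call:
carry_out(rows="0.3 0 0 0.15 0;0.3 0 0 0.15 0;0.3 0 0 0.08 0;0.3 0 0 0 0")

```text
clock: 21.82
eef_pos: [582.4, 182.9, 7.0]
tcp_rot: [-3.142, 0.001, 0.343]
contact_force: [0.2, -0.9, -0.8]
opening: 0.552
```

Call:
carry_out(rows="0.3 0 0 0.03 0;0.3 0 0 0.03 0;0.3 0 0 0 0")

```text
clock: 22.2
eef_pos: [582.7, 183.0, 5.7]
tcp_rot: [-3.142, -0.0, 0.343]
contact_force: [-1.0, 0.9, 0.6]
opening: 0.56
```

Call:
carry_out(rows="0.3 0 0 0.02 0;0.3 0 0 0 0")

```text
clock: 22.45
eef_pos: [582.8, 183.0, 5.7]
tcp_rot: [3.142, -0.0, 0.343]
contact_force: [-2.5, -1.2, 7.9]
opening: 0.557
```

The tin has touched the tray floor (the force rose to 8 N), so I'll release it.

Call:
carry_out(rows="0.6 0 0 0 0;0.64 0 0 0 0;0.68 0 0 0 0;0.7 0 0 0 0;0.7 0 0 -0.1 0;0.7 0 0 -0.3 0;0.7 0 0 -0.7 0;0.7 0 0 -1 0;0.7 0 0 -1 0;0.7 0 0 -1 0;0.7 0 0 -1 0;0.7 0 0 0 0")

```text
clock: 23.95
eef_pos: [584.3, 183.5, 161.2]
tcp_rot: [3.141, -0.005, 0.343]
contact_force: [0.7, -0.4, 0.3]
opening: 0.699
```

```bash
python3 - <<'E'
from h import *
im=snap('wrist','w13'); cv2.imwrite('pics/w13b.png',cv2.resize(im,(800,600),interpolation=cv2.INTER_CUBIC))
im=snap('scene','s5'); cv2.imwrite('pics/s5b.png',cv2.resize(im[140:290,110:370],None,fx=3,fy=3,interpolation=cv2.INTER_CUBIC))
im=snap('top','t5'); cv2.imwrite('pics/t5b.png',cv2.resize(im[110:260,150:400],None,fx=3.1,fy=3.1,interpolation=cv2.INTER_CUBIC))
s=r.sense(); print(s['clock'],s['eef_pos'],s['contact_force'])
E
```

```text
24.1 [582.0556947  182.80758013 157.44034775] [-0.23057758  0.44956253 -0.43787601]
```

View pics/w13b.png

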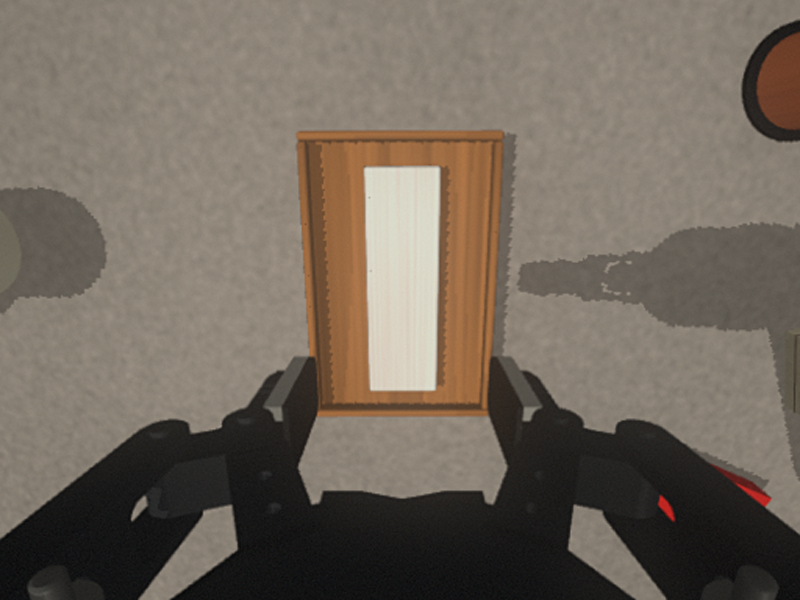

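View pics/s5b.png

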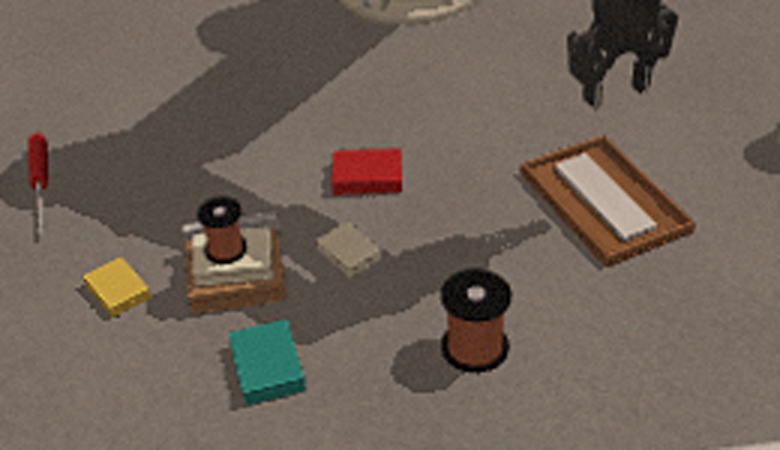

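View pics/t5b.png

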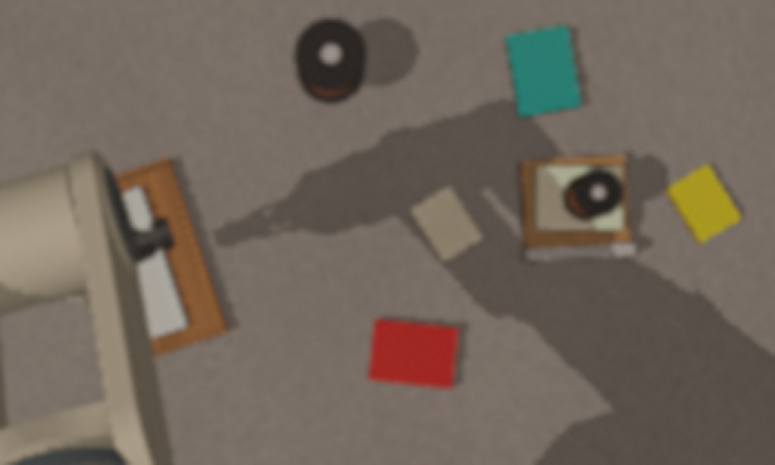

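The tin lies flat, lengthwise and centred in the tray. The stack is upright at the stop, the bystanders haven't moved, and the gripper is clear.

Call:
carry_out(rows="0.7 0 0 0 0;0.7 0 0 0 0;0.7 0 0 0 0")

```text
clock: 24.48
eef_pos: [582.4, 182.9, 157.5]
tcp_rot: [-3.142, 0.001, 0.343]
contact_force: [-0.4, -0.1, -0.3]
opening: 0.699
```

```bash
python3 -c "
from rig import r
print(r.sense()['qvel'].round(3)); print(r.sign_off())"
```

```text
[ 0.    -0.003 -0.    -0.     0.002 -0.001]
the job is handed in; nothing more can be done
None
```

The tin is out from under the stack and lies flat and lengthwise on the tray floor. I pulled it 110 mm through the gantry, regripped it at its middle, and carried it level to the tray. I lowered it until the force showed contact (about 8 N), then released it. I handed the job in at 24.5 s.

**Last checks:** the pictures show the tin centred in the tray. The boxes and reel are upright, stacked and against the stop. Everything else looks unmoved, and the gripper is open about 150 mm above the tin.

**Failed or disagreed:**
- **Missed grasp:** my first attempt to grip the tin closed on air above it. The fingertips stood about 5–7 mm above the reported TCP at the openings used, not 22 mm ahead of it. I lowered the TCP to about -1 mm to get a grip; nothing was disturbed.
- **Camera agreement:** the top and wrist cameras differed by up to about 4 mm on the tray's centre. That was well inside the clearance.

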